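# Load the circuit-board test fixture and close its top plate

## Task

Load the green circuit board into the test fixture and close the fixture: lift the board off its grey rack by its two long edges only, never touching the face with the components, and set it gently and flat in the nest between the brass posts, either way round. Then take the blue top plate by its black grip and, keeping it level all the way, lower it gently over the two steel guide pins, either way round, until it lies fully home on the dark steel base. Let go, and leave the multimeter, the jar and the screwdriver alone.

Things in the scene. Friction and masses are not known exactly. Their poses are not given: they have to be found in the camera images.
- fixture_seat (a point): Test fixture, fixed to the bench: dark steel base 214 x 124 x 20 mm. Point: centre of its top face, 20 mm above the bench; x along its long side, z up. Guide pins stand at x = +80 and -80 mm, y = 0. Board in the nest: its centre is 17 mm above this point. Top plate home: its grip's centre is 60 mm above this point. Long sides (x axes) parallel in both cases.
- pin_a (a point): Tip of the guide pin at x = +80 mm on the fixture. Both pins: steel, 12 mm diameter, 54 mm high above the base's top face, the last 14 mm tapering to 5 mm diameter.
- pin_b (a point): Tip of the guide pin at x = -80 mm on the fixture, the same as the other.
- nest (a point): Centre of the nest, 14 mm above the base's top face, where the board's underside rests on four black pads at x +-40, y +-24 mm. Eight brass posts, 8 mm diameter, 25 mm high from the base (last 5 mm tapered), stand round the board with 2.2 mm play: at x +-38, y +-36.2 and x +-56.2, y +-18 mm. The board's long sides stay free for fingers within 30 mm of their middle.
- board_center (a point): Circuit board, loose, 100 g: flat yellow edge frame 100 x 60 mm, 6 mm thick, round a green panel with components up to 3 mm above the frame. Point: the board's centre, half-way up the frame; x along the 100 mm length, y across the 60 mm width (grasp across y at mid length), z up.
- board: The same circuit board; origin at the centre of its underside, 3 mm below its centre.
- board_face: Green panel and components of the board (80 x 48 mm, inside the frame), not to be touched; origin and axes as the board.
- rack_top (a point): Grey rack, fixed, on which the board lies at the start, in line with it: two cross rails at x = +-38 mm, 50 mm wide in y, tops 24 mm above the bench; end stops at x = +-55.5 mm, 4 mm higher; foot 124 x 50 x 6 mm. The board's long edges overhang it by 5 mm each side. Point: centre between the rail tops.
- plate_grip (a point): Blue top plate, loose, 0.3 to 0.6 kg, standing level on the bench at the start: a bridge 194 (x) by 110 (y) mm. On its middle stands a black grip rib 62 mm long in x, 14 mm thick in y, 44 mm high (pinch across y). Point: the rib's centre, 60 mm above the plate's underside, 22 mm above the panel's top; z up.
- plate: The same top plate; origin at the centre of its underside. Two end bars at x = +80 and -80 mm, 34 mm long in x, 110 in y, 38 high, each with an upright through hole of 14.5 mm diameter at y = 0 for a guide pin; a panel from 28 to 38 mm above the underside joins them and clears the board when home.
- meter: Bystander: yellow hand-held multimeter 150 x 75 x 35 mm lying beyond the fixture, origin at its underside's centre. Leave alone.
- jar: Bystander: amber jar, 64 mm diameter, 75 mm high, beyond the fixture, origin at its underside's centre. Leave alone.
- driver: Bystander: red-handled screwdriver lying beyond the fixture. Leave alone.
Mind the look-alikes: they are no part of the job. What is meant by the board is not orange, and is the smaller of those in its own colour.

How it is judged (in metres and radians):
On the way, in this order (a step that is already met when the one before it is completed fails the run):
1. the board lies flat in the nest, released and at rest (horizontal distance between board_center and fixture_seat below 0.006 m and z of board_center in the frame of fixture_seat between 0.0145 and 0.02 m and angle between board_center's own z axis and vertical below 0.06 rad and angle between the x axis of board_center and the x axis of fixture_seat, either way round below 0.12 rad and contact force between the fingers and board below 0.1 N and linear speed of board below 0.02 m/s), for 0.2 s.
2. the top plate is level with both guide pins in its holes, not yet home (horizontal distance between plate_grip and fixture_seat below 0.01 m and z of plate_grip in the frame of fixture_seat between 0.066 and 0.108 m and angle between plate_grip's own z axis and vertical below 0.1 rad), for 0.05 s.
At the end, for the whole second after the job is handed in: Board flat in the nest, either way round (within 6 mm sideways, 3 mm in height, 7 degrees in line, 3 degrees level); top plate on both pins, home on the base (6 mm sideways, 3 mm in height, 2 degrees level, 3.4 degrees in line); all at rest (horizontal distance between each of board_center, plate_grip and fixture_seat below 0.006 m and z of board_center in the frame of fixture_seat between 0.0145 and 0.02 m and angle between board_center's own z axis and vertical below 0.06 rad and angle between the x axis of board_center and the x axis of fixture_seat, either way round below 0.12 rad and z of plate_grip in the frame of fixture_seat between 0.0575 and 0.063 m and angle between plate_grip's own z axis and vertical below 0.04 rad and angle between the x axis of plate_grip and the x axis of fixture_seat, either way round below 0.06 rad and linear speed of each of board, plate below 0.02 m/s); the robot touches nothing.
It fails at once if the face of the board is touched by the fingers or the arm (contact force between any of the fingers, the arm and board_face above 0.3 N).
It fails at once if the top plate is tilted by more than 11 degrees (angle between plate_grip's own z axis and vertical above 0.2 rad).
It fails at once if the board is tipped by more than 20 degrees (angle between board_center's own z axis and vertical above 0.35 rad).
It fails at once if the top plate is dropped down the pins or the board dropped into the nest (faster than 0.4 m/s) ((horizontal distance between plate_grip and fixture_seat below 0.02 m and z of plate_grip in the frame of fixture_seat below 0.112 m and linear speed of plate above 0.4 m/s) or (horizontal distance between board_center and fixture_seat below 0.02 m and z of board_center in the frame of fixture_seat below 0.045 m and linear speed of board above 0.4 m/s)).
It fails at once if the multimeter, the jar or the screwdriver is moved by more than 20 mm (distance of any of meter, jar, driver from where it was at the start of the episode above 0.02 m).
It also fails if it takes over 64 s, if anything falls off the work surface, if the arm or the gripper's body presses on something with over 40 N, if the wrist force passes 120 N, or if a joint passes its speed limit or range.

## Robot

A 7-joint arm with a two-finger parallel gripper is mounted at the origin on the work surface. World frame = base frame: x ahead of the robot, y to its left, z up, the work surface at z = 0. Lengths are in mm, angles in degrees, forces in N, time in s.
With the tool pointing down it reaches from about 400 to 750 mm from the base axis. Payload 19.5 kg.
Tool frame: the origin (TCP) lies on the centre line of the jaws, within the pads' length; the fingertips stand env.tip_reach ahead of it and the grasp point (between the pads) lies 11 mm behind it (env.tip_reach is the distance from the TCP to the fingertips, in mm); z points along the fingers, x is the direction in which the jaws open and shut, and the axes are right-handed (so a half turn about z gives the same grasp; the last joint's range is limited). The gripper opens to 85 mm and grips with 20 to 120 N. Pads are 22 mm wide; open, the fingers measure 114 mm over their backs; the gripper's body (76 mm by 85 mm) begins 54 mm behind the grasp point. The pads swing forward as they close: fully open they stand 13 mm farther back than shut.
Start: joints at [-78.02, 40.479, -1.581, 85.061, 1.261, 54.483, -4.326], TCP at [142.692, 556.987, 239.268] pointing down, gripper open.
Joint ranges: [-155.06, 155.06], [-18.47, 123.98], [-90, 86.84], [0, 140.48], [-83.41, 263.41], [0, 116], [-161.91, 161.91]. Speed limits (degrees/s): [108.29, 108.29, 147.25, 147.25, 172.46, 172.46, 172.46].

## Interface

Orientations are given as a 3x3 rotation matrix whose columns are the frame's x, y, z axes.
In Python, from station import telemetry, cams, job_done, env gives the robot as it stands.
- The arm moves only by the shell command python3 -m crank 'ROWS'. ROWS is JSON, a list that holds one entry, the list of rows, each a list of 7 numbers: the closure, from -1 (fully open) to 1 (shut), then the shift along the tool's x, y, z in m, then the turn, a rotation vector about the tool's x, y, z in rad. In form: [[[jaw, dx, dy, dz, rx, ry, rz], ...]]. A call has 1 to 20 rows; each row is the pose to reach, as a shift and turn from the pose measured when the call began, along the tool's axes at that moment; what a row does not reach only later rows make up. A row lasts 1/10 s, in which the tool goes at most 50 mm and 8.59 degrees, less where a joint would pass 70% of its speed; a pose out of reach is approached as far as the arm can. A call with a gripper value outside its range is refused whole. The fingers move at their own pace and stop on an object; the grip force is fixed at half the most. Time passes only in rows, so rows that repeat a pose let the fingers close. It gives the time, the measured TCP pose, the force and the opening at its end, in the units of the state.
- telemetry.sense(): the state, without advancing time (a new reading comes with each control period).
- cams.snapshot(name): name is "side" or "top" or "wrist"; returns a dict with "img" (384x512x3 uint8, red, green, blue), "depth" (384x512 float32, mm along the optical axis (not along the pixel's ray), 0 where there is no reading), "fov_y" (degrees; the focal length in pixels is half the picture's height over the tangent of half this angle, whatever the lens; pixels are square), "cx", "cy" (the principal point, pixels), "world_from_camera" (4x4, takes a point from camera to world coordinates); the wrist camera has in their place "T_tool_cam" (4x4, takes a point from camera to tool coordinates, whose origin is the TCP and whose axes are the tool frame's). Camera axes: x right, y down, z forward; pixel columns grow to the right and rows downward; lengths in mm; the calibration is good to about 2 mm. A picture is of the moment at which its call begins: read the wrist's pose just before it.
- job_done(): hands the job in, once; it reports no verdict.
The state is a dict: "time": time; "qpos": joint angles; "qvel": joint speeds; "joint_torque": joint torques, N m; "position": TCP position; "tcp_rot": TCP orientation; "ft_force": force on the tool from outside, world axes, zero at the start; "wrist_torque": the same for the moment, N m; "opening": finger opening in mm.
Only numpy, scipy, OpenCV 4.12 (cv2) and the standard library are available. Lean on these libraries where they do the work, as an engineer would, in place of code of your own. Each camera call takes 0.05 s, during which the arm holds its last target.

## Working session

There is one attempt and no reset: what is moved stays moved. The work goes in short steps, Python scripts to look and compute and a shell command to move; the robot and the scene stay as the last step left them, time stands still between calls to the robot, and variables do not carry over. Pictures are saved under pics/ and viewed, and the job is handed in when it is done.

```bash
ls; mkdir -p pics; cat > h.py <<'E'
import numpy as np, cv2
from station import telemetry, cams, job_done, env
def snap(n,fn=None):
    s=telemetry.sense(); d=cams.snapshot(n)
    if fn: cv2.imwrite('pics/'+fn,cv2.cvtColor(d['img'],cv2.COLOR_RGB2BGR))
    if 'world_from_camera' in d: T=np.array(d['world_from_camera'])
    else:
        W=np.eye(4); W[:3,:3]=np.array(s['tcp_rot']).reshape(3,3); W[:3,3]=s['position']; T=W@np.array(d['T_tool_cam'])
    f=192/np.tan(np.radians(d['fov_y'])/2)
    d['T']=T; d['f']=f
    return d
def ray(d,u,v):
    r=np.array([(u-d['cx'])/d['f'],(v-d['cy'])/d['f'],1.]); return d['T'][:3,3], d['T'][:3,:3]@r
def onz(d,u,v,z):
    o,r=ray(d,u,v); return o+r*(z-o[2])/r[2]
def dpt(d,u,v):
    o,r=ray(d,u,v); return o+r*float(d['depth'][int(round(v)),int(round(u))])
def cloud(d):
    v,u=np.mgrid[:384,:512]; Z=d['depth']
    P=np.stack([(u-d['cx'])/d['f']*Z,(v-d['cy'])/d['f']*Z,Z],-1)
    return P@d['T'][:3,:3].T+d['T'][:3,3]
E
python3 - <<'E'
from h import *
s=telemetry.sense(); print({k:np.round(v,3).tolist() for k,v in s.items()}, env.tip_reach)
for n in ['top','side','wrist']:
    d=snap(n,n+'0.png'); print(n,d['f'],d['cx'],d['cy'],np.round(d['T'],3).tolist())
print(telemetry.sense()['time'])
E
```

```text
pics
{'time': 0.0, 'qpos': [-78.022, 40.514, -1.581, 85.082, 1.262, 54.484, -4.325], 'qvel': [0.02, -0.045, 0.009, 0.042, 0.016, 0.034, -0.035], 'joint_torque': [-0.0, -88.322, 1.235, -23.613, 0.017, 0.007, -0.0], 'position': [142.637, 556.773, 238.834], 'tcp_rot': [[0.248, 0.969, -0.0], [0.969, -0.248, -0.001], [-0.001, 0.0, -1.0]], 'ft_force': [0.388, -0.143, 0.363], 'wrist_torque': [-0.015, 0.071, 0.023], 'opening': 85.822} 8.0
top 436.088726747051 253.9738161003571 192.59542359151334 [[0.014, -0.99, 0.14, 396.149], [-1.0, -0.014, 0.004, -53.386], [-0.002, -0.14, -0.99, 1437.928], [0.0, 0.0, 0.0, 1.0]]
side 355.79719723492474 260.4258989807915 194.53103735755627 [[0.97, -0.15, 0.193, 395.837], [-0.245, -0.595, 0.766, -867.845], [-0.0, -0.79, -0.613, 756.039], [0.0, 0.0, 0.0, 1.0]]
wrist 318.9845877946413 256.39481338068396 196.41086642376175 [[0.248, 0.929, 0.274, 72.49], [0.969, -0.237, -0.072, 574.185], [-0.002, 0.283, -0.959, 373.429], [0.0, 0.0, 0.0, 1.0]]
0.15
```

View pics/top0.png

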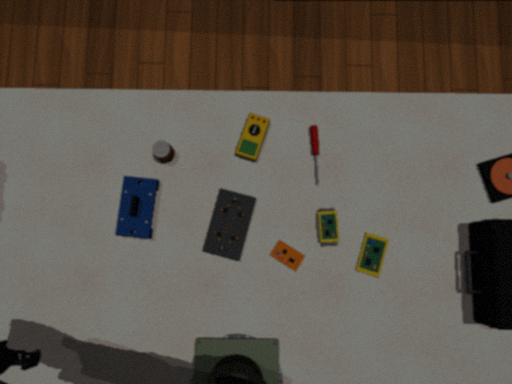

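View pics/side0.png

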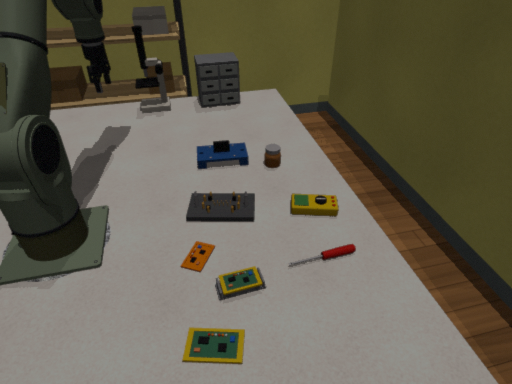

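View pics/wrist0.png

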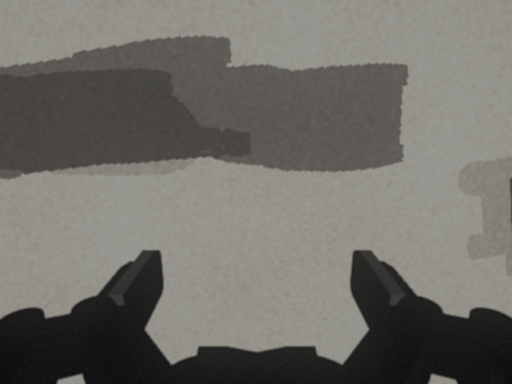

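The top view shows the rack with the smaller green board at (328,227). The larger look-alike is at (372,255), the fixture at (230,224) and the plate at (137,207), with its grip at (135,206). The jar, meter and screwdriver lie beyond, at (163,152), (253,137) and (315,155). Next is a coarse measurement.

```bash
cat > m1.py <<'E'
from h import *
for n in ['top','side']:
    d=snap(n); hsv=cv2.cvtColor(d['img'],cv2.COLOR_RGB2HSV); C=cloud(d)
    masks={'yellow':cv2.inRange(hsv,(22,150,80),(34,255,255)),'blue':cv2.inRange(hsv,(105,130,40),(125,255,255)),'dark':cv2.inRange(hsv,(0,0,0),(180,90,75))}
    for k,m in masks.items():
        m=cv2.morphologyEx(m,cv2.MORPH_CLOSE,np.ones((3,3)))
        cs,_=cv2.findContours(m,cv2.RETR_EXTERNAL,cv2.CHAIN_APPROX_NONE)
        for c in cs:
            a=cv2.contourArea(c)
            if a<120: continue
            mm=np.zeros_like(m); cv2.drawContours(mm,[c],-1,255,-1)
            P=C[(mm>0)&(d['depth']>0)]
            if abs(P[:,0].mean()-480)>250: continue
            zt={'yellow':27,'blue':38,'dark':20}[k]
            w=np.array([onz(d,*p,zt)[:2] for p in c[:,0]],np.float32)
            print(n,k,a,np.round(cv2.minAreaRect(c)[0]),'rect@z',zt,np.round(cv2.minAreaRect(w)[0],1),np.round(cv2.minAreaRect(w)[1],1),round(cv2.minAreaRect(w)[2],1),'z pct',np.round(np.percentile(P[:,2],[5,50,90,99]),1),'med',np.round(np.median(P,0),1))
E
python3 m1.py
```

```text
top yellow 847.0 [372. 255.] rect@z 27 [ 400.7 -428. ] [ 74.3 124.2] 73.7 z pct [ 2.6  7.9 12.2 15.8] med [ 401.3 -433.7    7.9]
top yellow 513.0 [328. 226.] rect@z 27 [ 489.1 -288.5] [100.1  58.6] 4.1 z pct [24.6 30.1 34.4 37.9] med [ 488.9 -287.9   30.1]
top blue 1828.5 [136. 207.] rect@z 38 [542.1 330.6] [107.8 190.1] 84.7 z pct [33.7 39.3 44.9 84.7] med [539.9 328.3  39.3]
top dark 5473.0 [483. 274.] rect@z 20 [ 352.1 -783.7] [179.4 350.6] 86.1 z pct [ -1.6 105.9 151.4 155.1] med [ 352.  -748.8  105.9]
top dark 2431.0 [229. 224.] rect@z 20 [491.8  31.6] [125.4 214.4] 76.0 z pct [15.3 20.8 25.7 53. ] med [490.9  31.4  20.8]
top dark 418.0 [499. 179.] rect@z 20 [ 655.7 -859.9] [140.  127.3] 17.3 z pct [ 1.9 19.  23.4 26.7] med [ 651.2 -822.3   19. ]
top dark 148.0 [165. 156.] rect@z 20 [714.8 249.5] [49.3 69.7] 33.9 z pct [-1.1 42.4 67.3 78.2] med [705.3 237.4  42.4]
side yellow 1842.5 [213. 345.] rect@z 27 [ 398.7 -446.1] [ 76.9 124.5] 73.8 z pct [ 5.9  8.5 11.6 14.5] med [ 398.5 -438.1    8.5]
side yellow 709.0 [240. 280.] rect@z 27 [ 487.9 -287.5] [102.2  60.9] 3.8 z pct [28.6 3
[... 240 characters left out ...]
t [ 3.4  7.8 24.7 30.4] med [ 468.3 -311.2    7.8]
side dark 1729.0 [220. 207.] rect@z 20 [488.5  22.4] [141.3 210.1] 75.8 z pct [ 8.  21.6 32.1 61.5] med [488.2   9.   21.6]
side dark 127.5 [219. 164.] rect@z 20 [521.5 275.9] [ 52.  166.9] 81.0 z pct [-0.4  2.5  8.3 32.5] med [531.7 301.    2.5]
side dark 1776.0 [217.  81.] rect@z 20 [ 674.6 1213.7] [841.9 281.1] 85.8 z pct [ 13.3 118.8 203.8 220. ] med [611.3 839.1 118.8]
side dark 1661.5 [151.  55.] rect@z 20 [ 271.6 2201.5] [2604.9  317.8] 89.9 z pct [-73.1 224.8 293.5 379.7] med [ 301.2 1600.3  224.8]
side dark 384.5 [183.  48.] rect@z 20 [ 531.7 2380.1] [2847.1   68.3] 88.1 z pct [-178.7  109.2  323.8  373.1] med [ 495.5 1537.8  109.2]
```

Board and fixture agree between the two views to a few mm (board about (488,-288), long axis at about 4°; fixture about (491,31), about -14°; plate about (542,330), about -5°). Now I fly over with the wrist camera to refine these, looking at the plate first.

```bash
python3 -m crank '[[[-1,-0.02,0.05,0,0,0,0],[-1,-0.035,0.1,-0.02,0,0,-0.05],[-1,-0.055,0.15,-0.03,0,0,-0.1],[-1,-0.07,0.2,-0.03,0,0,-0.16],[-1,-0.09,0.25,-0.03,0,0,-0.16],[-1,-0.11,0.3,-0.03,0,0,-0.16],[-1,-0.13,0.34,-0.03,0,0,-0.16],[-1,-0.145,0.37,-0.03,0,0,-0.16],[-1,-0.145,0.37,-0.03,0,0,-0.16],[-1,-0.145,0.37,-0.03,0,0,-0.16],[-1,-0.145,0.37,-0.03,0,0,-0.16]]]'; python3 - <<'E'
from h import *
d=snap('wrist','w1.png'); s=telemetry.sense(); print(s['position'],s['tcp_rot'],s['qvel'])
np.savez('w1.npz',img=d['img'],depth=d['depth'],T=d['T'])
E
```

```text
time: 1.35
position: [464.3, 325.4, 269.1]
tcp_rot: [[0.089, 0.996, -0.001], [0.996, -0.089, -0.0], [-0.0, -0.001, -1.0]]
ft_force: [-0.2, 0.5, -0.4]
opening: 85.4
[464.19818381 325.64420357 269.18875901] [[ 8.89159401e-02  9.96039004e-01 -5.07868631e-04]
 [ 9.96039118e-01 -8.89160172e-02 -1.31342999e-04]
 [-1.75980406e-04 -4.94178537e-04 -9.99999862e-01]] [-0.38424735 -0.01955627  0.10026968  0.0235332   0.07521447  0.04889176
  0.16714359]
```

View pics/w1.png

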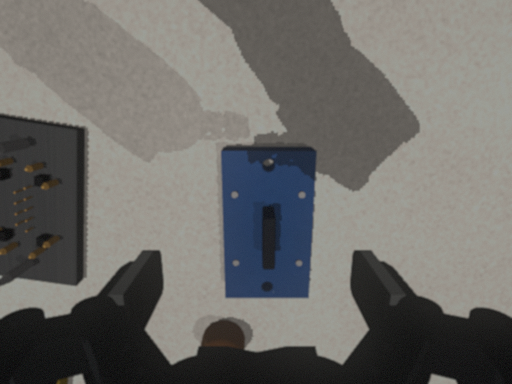

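Wrist view: plate at about (222–315, 147–298), with holes at (268,163) and (267,287) and the grip at (269,237). The fixture is at the left edge. Now measuring the plate.

```bash
cat > plate.py <<'E'
from h import *
d=snap('wrist'); img=d['img']; hsv=cv2.cvtColor(img,cv2.COLOR_RGB2HSV); C=cloud(d)
m=cv2.inRange(hsv,(105,110,25),(130,255,255))
m=cv2.morphologyEx(m,cv2.MORPH_CLOSE,np.ones((3,3)))
cs,_=cv2.findContours(m,cv2.RETR_EXTERNAL,cv2.CHAIN_APPROX_NONE); c=max(cs,key=cv2.contourArea)
mm=np.zeros_like(m); cv2.drawContours(mm,[c],-1,255,-1)
P=C[(m>0)&(d['depth']>0)]; ztop=np.median(P[:,2]); print('top z',ztop,np.percentile(P[:,2],[5,95]))
w=np.array([onz(d,*p,38)[:2] for p in c[:,0]],np.float32); print('rect@38',cv2.minAreaRect(w))
# grip: points above 70
G=(C[...,2]>70)&(mm>0)&(d['depth']>0); q=C[G]; print('grip n',G.sum(),'z',np.percentile(q[:,2],[5,50,95]))
gm=(G*255).astype(np.uint8); gc=max(cv2.findContours(gm,cv2.RETR_EXTERNAL,cv2.CHAIN_APPROX_NONE)[0],key=cv2.contourArea)
w=np.array([onz(d,*p,82)[:2] for p in gc[:,0]],np.float32); print('grip rect@82',cv2.minAreaRect(w))
# dark features within plate
dk=((hsv[...,2]<70)&(hsv[...,1]<140)|((m==0)))&(cv2.erode(mm,np.ones((3,3)))>0)
n,l,st,ce=cv2.connectedComponentsWithStats(dk.astype(np.uint8))
for i in range(1,n):
    if st[i,4]>20: print(st[i],ce[i],onz(d,*ce[i],38))
E
python3 plate.py
```

```text
top z 37.95426339624214 [36.74454735 39.25677581]
rect@38 ((541.3882446289062, 331.3318176269531), (107.16381072998047, 191.01425170898438), 84.88780212402344)
grip n 696 z [75.62575545 81.68704101 82.93827308]
grip rect@82 ((540.2505493164062, 331.1886901855469), (14.00823974609375, 64.64144134521484), 84.30508422851562)
[255 153  59  25 755] [287.87019868 160.88211921] [459.72183178 361.66625437  38.        ]
[230 191   9   8  60] [234.  194.5] [494.47186976 295.18473544  38.        ]
[298 191   8   8  57] [301.33333333 194.56140351] [501.63381672 375.1992566   38.        ]
[ 262  204   19   66 1005] [269.59502488 235.35721393] [550.76727709 333.43888244  38.        ]
[232 259   8   8  56] [235.28571429 262.5       ] [584.16661667 287.06802453  38.        ]
[295 259   8   8  55] [298.45454545 262.65454545] [591.45615562 367.13896137  38.        ]
[261 282  11  10  84] [266.38095238 286.25      ] [621.89195475 323.75558641  38.        ]
```

```bash
python3 -m crank '[[[-1,-0.05,0.01,0,0,0,0],[-1,-0.1,0.02,0,0,0,0],[-1,-0.15,0.035,0,0,0,0],[-1,-0.2,0.045,0,0,0,0],[-1,-0.245,0.055,0,0,0,0],[-1,-0.275,0.06,0,0,0,0],[-1,-0.285,0.06,0,0,0,0],[-1,-0.285,0.06,0,0,0,0],[-1,-0.285,0.06,0,0,0,0]]]'; python3 - <<'E'
from h import *
d=snap('wrist','w2.png'); C=cloud(d); s=telemetry.sense(); print(s['position'],s['time'])
np.savez('w2.npz',**{k:d[k] for k in ('img','depth','T','f','cx','cy')})
hsv=cv2.cvtColor(d['img'],cv2.COLOR_RGB2HSV)
z=C[...,2]; ok=d['depth']>0
roi=ok&(abs(C[...,0]-491)<140)&(abs(C[...,1]-32)<110)
roi[240:]&= True
m=(roi&(z>14)&(z<100)).astype(np.uint8)*255
cs=cv2.findContours(m,cv2.RETR_EXTERNAL,cv2.CHAIN_APPROX_NONE)[0]
for c in cs:
    if cv2.contourArea(c)>1000:
        w=np.array([onz(d,*p,20)[:2] for p in c[:,0]],np.float32); print(cv2.contourArea(c),cv2.boundingRect(c),cv2.minAreaRect(w))
print('base z',np.median(z[roi&(z>14)&(z<26)]))
for lo,hi,nm in [(65,90,'pins'),(28,60,'mid')]:
    q=(roi&(z>lo)&(z<hi)).astype(np.uint8); n,l,st,ce=cv2.connectedComponentsWithStats(q)
    for i in range(1,n):
        if st[i,4]>4: print(nm,st[i],ce[i],np.median(C[l==i],0), z[l==i].max())
E
```

```text
time: 2.35
position: [498.6, 38.1, 269.4]
tcp_rot: [[0.087, 0.996, -0.0], [0.996, -0.087, 0.001], [0.0, -0.0, -1.0]]
ft_force: [-0.6, 0.1, -0.7]
opening: 85.2
[498.58182502  38.24784025 269.32585192] 2.4
17663.5 (191, 57, 128, 189) ((491.3082275390625, 30.20721435546875), (123.35101318359375, 213.2590789794922), 75.683349609375)
base z 19.961709098470237
pins [257  85  10  10  70] [261.67142857  89.1       ] [414.25783814  50.03161614  70.54195422] 76.1779311401545
pins [235 231   8   9  53] [238.26415094 234.90566038] [567.12491606  10.76141509  70.78923828] 74.84285458477416
mid [238 106   8   8  48] [241.72916667 109.625     ] [432.53856773  27.13693231  42.26236593] 46.805995174871214
mid [270 112   8   7  46] [273.5 115. ] [441.04961112  61.20362082  42.22288492] 45.268615240173176
mid [230 118  10  12 102] [234.53921569 123.28431373] [446.69846894  17.02497684  33.77226625] 35.42560423070802
mid [220 120   8   8  49] [223.34693878 123.34693878] [445.26445328   5.20991342  41.78934796] 45.60024617652397
mid [271 125  11  12  98] [275.98979592 130.23469388] [458.50092682  63.2962
[... 532 characters left out ...]
.96602651] 46.9480874753238
mid [221 185   9  11  88] [225.10227273 189.98863636] [523.70557654  -2.52087441  33.96501133] 35.3757827033815
mid [260 191  10  12  91] [264.13186813 196.12087912] [535.19481594  43.48185094  33.88410502] 36.250219591635926
mid [271 193   8   9  51] [274.41176471 196.94117647] [535.32397582  55.77550946  40.87472446] 45.69578941642396
mid [225 200   7   9  53] [228. 204.] [ 5.39631375e+02 -1.96367161e-01  4.06324880e+01] 45.662992997894605
mid [254 204   7  10  55] [257.05454545 208.70909091] [548.53498546  33.84815731  40.52152282] 45.85939642494617
mid [234 218  11  14  98] [239.52040816 223.97959184] [563.86954632  11.33452938  44.98895581] 59.870302639751685
```

View pics/w2.png

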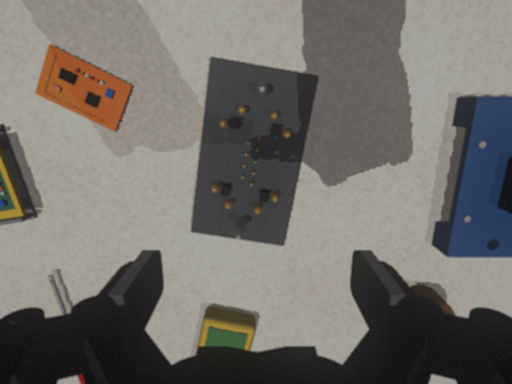

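The fixture is clear in this view: pins at (262,89) and (238,235), eight brass posts and four pads. Centre is about (491,30.4) and angle about -14.3°, with rect, pins, posts and pads agreeing within 1 mm; base z is 20.0. Now the board.

```bash
python3 -m crank '[[[-1,-0.05,0.003,0,0,0,0],[-1,-0.1,0.006,0,0,0,-0.05],[-1,-0.15,0.008,0,0,0,-0.1],[-1,-0.2,0.01,0.02,0,0,-0.15],[-1,-0.25,0.013,0.04,0,0,-0.16],[-1,-0.29,0.016,0.05,0,0,-0.16],[-1,-0.315,0.018,0.06,0,0,-0.16],[-1,-0.325,0.018,0.06,0,0,-0.16],[-1,-0.325,0.018,0.06,0,0,-0.16],[-1,-0.325,0.018,0.06,0,0,-0.16]]]'; cat > board.py <<'E'
from h import *
import sys
d=snap('wrist',sys.argv[1]); C=cloud(d); s=telemetry.sense(); R=np.array(s['tcp_rot']).reshape(3,3);p=np.array(s['position']); print(p.round(1),s['time'],'toolx ang',np.degrees(np.arctan2(R[1,0],R[0,0])))
hsv=cv2.cvtColor(d['img'],cv2.COLOR_RGB2HSV)
m=cv2.inRange(hsv,(20,140,80),(35,255,255)); m=cv2.morphologyEx(m,cv2.MORPH_CLOSE,np.ones((3,3)))
cs=cv2.findContours(m,cv2.RETR_EXTERNAL,cv2.CHAIN_APPROX_NONE)[0]
zt=float(sys.argv[2]) if len(sys.argv)>2 else 30
for c in cs:
    if cv2.contourArea(c)<800: continue
    mm=np.zeros_like(m); cv2.drawContours(mm,[c],-1,255,-1)
    P=C[(cv2.erode(m,np.ones((3,3)))>0)&(mm>0)&(d['depth']>0)]
    w=np.array([onz(d,*q,zt)[:2] for q in c[:,0]],np.float32)
    r=cv2.minAreaRect(w); print(cv2.boundingRect(c),'rect',np.round(r[0],1),np.round(r[1],1),round(r[2],2),'z',np.percentile(P[:,2],[10,50,90]).round(1))
    dl=np.r_[r[0],zt]-p; print('  delta tool (centre)',(R.T@dl).round(1))
E
python3 board.py w3.png
```

```text
time: 3.4
position: [489.3, -285.1, 209.7]
tcp_rot: [[-0.076, 0.997, 0.001], [0.997, 0.076, 0.001], [0.001, 0.001, -1.0]]
ft_force: [-0.3, 0.7, 0.4]
opening: 85.4
[ 489.3 -285.1  209.8] 3.45 toolx ang 94.35041262995033
(222, 125, 60, 97) rect [ 487.5 -290.6] [98.7 58.2] 4.34 z [29.1 30.  30.8]
  delta tool (centre) [ -5.5  -2.4 179.8]
(62, 0, 106, 146) rect [ 400.2 -425.2] [ 72.2 119.5] 73.77 z [6.8 7.9 8.8]
  delta tool (centre) [-133.1  -99.6  179.6]
```

View pics/w3.png

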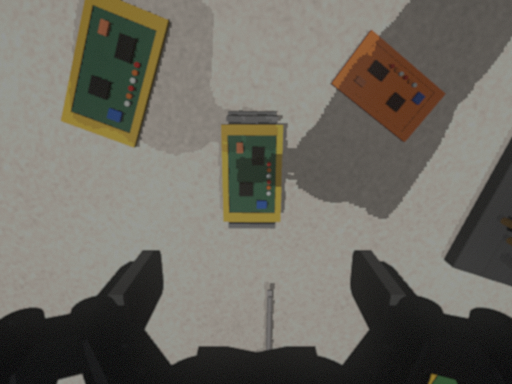

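The board on its rack is at (252,173); the larger look-alike is at top left and the orange one at top right. Board is (487.5,-290.6), 4.3°, top z 30.0, measured size 99x58. Before descending, I check where the open fingertips stand in the tool frame.

```bash
python3 - <<'E'
from h import *
d=snap('wrist'); Z=d['depth']; T=np.array(d['T_tool_cam'])
v,u=np.mgrid[:384,:512]
P=np.stack([(u-d['cx'])/d['f']*Z,(v-d['cy'])/d['f']*Z,Z],-1)@T[:3,:3].T+T[:3,3]
ok=(Z>0)&(P[...,2]<60)&(v>230)
for sgn in (-1,1):
    q=P[ok&(np.sign(P[...,0])==sgn)&(abs(P[...,0])<75)]
    q=q[np.argsort(-q[:,2])]; print(q[:5].round(1), np.percentile(q[:,2],[90,95,99,100]).round(1), q[q[:,2]>-20].shape,'min|x|',abs(q[q[:,2]>-30][:,0]).min(),'y',np.percentile(q[q[:,2]>-10][:,1],[1,50,99]))
E
```

```text
[[-43.7   0.4  -4.2]
 [-43.5  -0.8  -4.7]
 [-43.6  -3.4  -4.9]
 [-43.6  -4.   -4.9]
 [-43.4   5.1  -5.1]] [-31.1 -20.8 -10.3  -4.2] (803, 3) min|x| 42.55450530906519 y [-11.70973001  -1.78346394  10.04492338]
[[42.3 -5.9 -4.8]
 [42.1 -1.6 -5.1]
 [42.3  0.4 -5.1]
 [42.3 -0.1 -5.2]
 [42.5 -7.2 -5.2]] [-30.7 -20.6 -10.   -4.8] (812, 3) min|x| 41.48749642404268 y [-11.78754416  -1.52383144   9.44362913]
```

Open tips are at tool z ≈ -4.7 mm, so about +3 mm at 60 mm opening. Descending halfway and looking again.

```bash
python3 -m crank '[[[-1,-0.003,-0.001,0.04,0,0,0],[-1,-0.005,-0.0015,0.08,0,0,0],[-1,-0.005,-0.0015,0.105,0,0,0],[-1,-0.005,-0.0015,0.11,0,0,0],[-1,-0.005,-0.0015,0.11,0,0,0],[-1,-0.005,-0.0015,0.11,0,0,0]]]'; python3 board.py w4.png
```

```text
time: 4.1
position: [488.9, -290.2, 101.3]
tcp_rot: [[-0.076, 0.997, 0.002], [0.997, 0.076, -0.0], [-0.0, 0.002, -1.0]]
ft_force: [-0.2, -0.5, -0.4]
opening: 85.6
[ 488.9 -290.4  101.4] 4.15 toolx ang 94.35717881894317
(215, 206, 85, 71) rect [ 510.7 -289. ] [53.5 58.7] 4.43 z [29.2 29.9 30.7]
  delta tool (centre) [-0.2 21.7 71.4]
(212, 136, 92, 57) rect [ 456.  -292.9] [37.1 58.7] 3.67 z [29.1 29.9 30.8]
  delta tool (centre) [  0.  -33.2  71.3]
(0, 0, 126, 167) rect [ 408.5 -417.2] [ 57.6 103.5] 73.7 z [6.9 7.8 8.6]
  delta tool (centre) [-120.3  -90.    71.2]
```

View pics/w4.png

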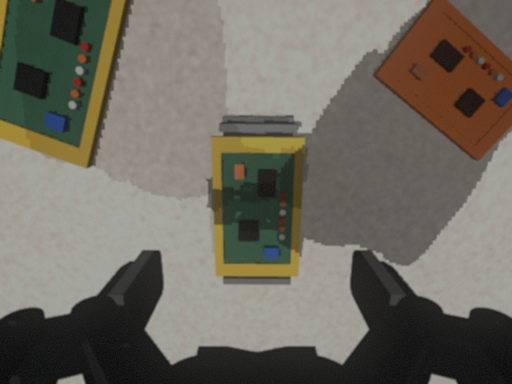

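The board is split by the shadow in the mask, but its ends at (-51.7, +48.5) and its sides put it centred under the tool within about 1 mm. Descend to TCP z≈20 and close.

```bash
python3 -m crank '[[[-1,0,-0.001,0.04,0,0,0],[-1,0,-0.001,0.07,0,0,0],[-1,0,-0.001,0.081,0,0,0],[-1,0,-0.001,0.081,0,0,0],[-1,0,-0.001,0.081,0,0,0],[-1,0,-0.001,0.081,0,0,0]]]'; python3 -m crank '[[[1,0,0,0,0,0,0],[1,0,0,0,0,0,0],[1,0,0,0,0,0,0],[1,0,0,0,0,0,0],[1,0,0,0,0,0,0],[1,0,0,0,0,0,0],[1,0,0,0,0,0,0],[1,0,0,0,0,0,0]]]'; python3 - <<'E'
from h import *
snap('wrist','w5.png')
E
```

```text
time: 4.75
position: [488.8, -290.9, 21.9]
tcp_rot: [[-0.076, 0.997, 0.004], [0.997, 0.076, -0.001], [-0.002, 0.004, -1.0]]
ft_force: [-0.1, -0.1, -0.7]
opening: 85.4
time: 5.55
position: [489.2, -291.2, 23.2]
tcp_rot: [[-0.076, 0.997, 0.006], [0.997, 0.076, -0.002], [-0.003, 0.006, -1.0]]
ft_force: [-3.5, 1.0, 19.6]
opening: 58.4
```

View pics/w5.png

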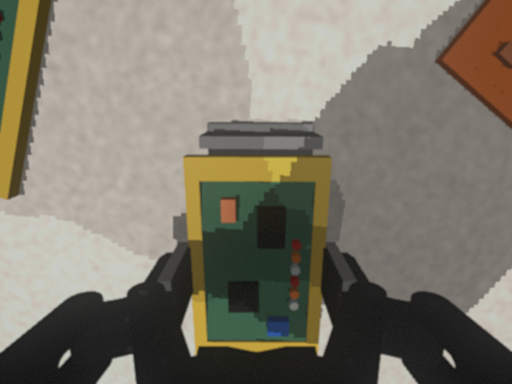

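The board is held across its long edges (opening 58.4, fingers at the yellow frame, rows 240–340). Lifting.

```bash
python3 -m crank '[[[1,0,0,-0.01,0,0,0],[1,0,0,-0.025,0,0,0],[1,0,0,-0.05,0,0,0],[1,0,0,-0.08,0,0,0],[1,0,0,-0.11,0,0,0],[1,0,0,-0.14,0,0,0],[1,0,0,-0.15,0,0,0],[1,0,0,-0.15,0,0,0],[1,0,0,-0.15,0,0,0]]]'; python3 - <<'E'
from h import *
s=snap('side','s6.png');snap('wrist','w6.png'); print(telemetry.sense()['opening'])
E
```

```text
time: 6.5
position: [488.0, -290.7, 172.6]
tcp_rot: [[-0.076, 0.997, 0.005], [0.997, 0.076, -0.002], [-0.002, 0.005, -1.0]]
ft_force: [-0.2, 0.0, -1.5]
opening: 58.0
57.82247351875173
```

View pics/w6.png

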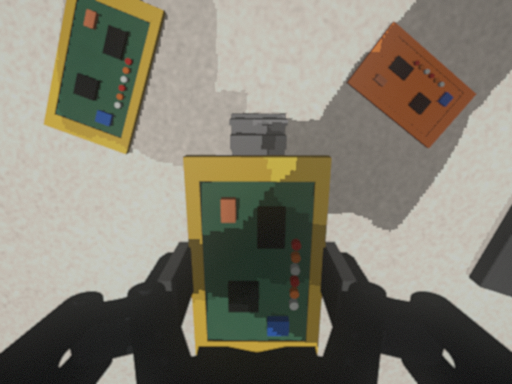

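View pics/s6.png

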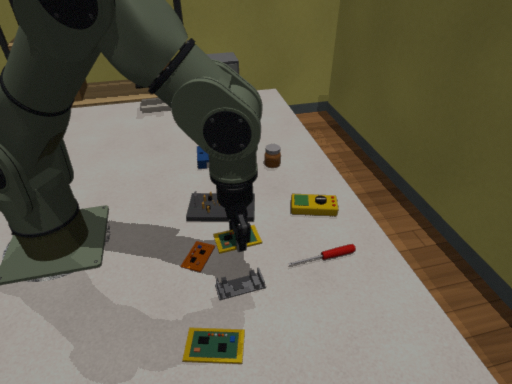

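The board is held level and clear of the rack in both views (wrist 185–330 × 155–350; side at (238,238)). Now measuring the held board's pose in the tool frame.

```bash
cat > held.py <<'E'
from h import *
d=snap('wrist'); Z=d['depth']; T=np.array(d['T_tool_cam'])
v,u=np.mgrid[:384,:512]
P=np.stack([(u-d['cx'])/d['f']*Z,(v-d['cy'])/d['f']*Z,Z],-1)@T[:3,:3].T+T[:3,3]
hsv=cv2.cvtColor(d['img'],cv2.COLOR_RGB2HSV)
m=cv2.inRange(hsv,(20,140,60),(35,255,255))>0
m&=(Z>0)&(abs(P[...,0])<40)&(P[...,2]<40)
e=cv2.erode(m.astype(np.uint8),np.ones((3,3)))>0
q=P[e]; A=np.c_[q[:,:2],np.ones(len(q))]; k=np.linalg.lstsq(A,q[:,2],rcond=None)[0]; r=q[:,2]-A@k; g=abs(r)<2
k=np.linalg.lstsq(A[g],q[g,2],rcond=None)[0]; print('plane z=ax+by+c',k.round(4),'n',g.sum(),'tilt deg',np.degrees(k[:2]).round(2))
# edges by casting contour on plane z=c (tool)
def tp(u,v):
    r=T[:3,:3]@np.array([(u-d['cx'])/d['f'],(v-d['cy'])/d['f'],1.]);o=T[:3,3]
    t=(k[2]+k[0]*o[0]+k[1]*o[1]-o[2])/(r[2]-k[0]*r[0]-k[1]*r[1]); return o+r*t
mm=m.astype(np.uint8)
L=[];Rr=[]
for row in range(165,240,3):
    c=np.where(mm[row])[0]
    if len(c): L.append(tp(c.min()-.5,row)[:2]); Rr.append(tp(c.max()+.5,row)[:2])
N=[]; F=[]
for col in range(200,315,4):
    c=np.where(mm[:,col])[0]
    if len(c):
        N.append(tp(col,c.min()-.5)[:2]); F.append(tp(col,c.max()+.5)[:2])
L,Rr,N,F=map(np.array,(L,Rr,N,F))
print('left x',np.median(L[:,0]),'slope',np.polyfit(L[:,1],L[:,0],1)[0],'right x',np.median(Rr[:,0]),'slope',np.polyfit(Rr[:,1],Rr[:,0],1)[0])
print('near y',np.median(N[:,1]),'slope',np.polyfit(N[:,0],N[:,1],1)[0],'far y',np.median(F[:,1]))
E
python3 held.py
```

```text
plane z=ax+by+c [-3.4000e-03  5.5000e-03 -6.5046e+00] n 6539 tilt deg [-0.2   0.32]
left x -29.97522813927741 slope -0.001513287078196121 right x 28.941148439311466 slope -0.017603189311101698
near y -52.021597198571726 slope -0.0002526644394219733 far y 41.5239016182158
```

Held level (≤0.3°): top at tool z -6.5, so the board's centre is about 3.5 above the TCP; offset in camera reading is (-0.5,-2.0). Moving over the nest to TCP (493.1,30.4), tool x at 75.7°.

```bash
python3 -m crank '[[[1,0.015,0.002,0,0,0,0],[1,0.045,0.004,0,0,0,0.04],[1,0.085,0.008,0,0,0,0.08],[1,0.125,0.012,0,0,0,0.13],[1,0.165,0.016,0,0,0,0.18],[1,0.205,0.02,0,0,0,0.22],[1,0.245,0.023,0.005,0,0,0.26],[1,0.28,0.026,0.01,0,0,0.3],[1,0.305,0.029,0.015,0,0,0.326],[1,0.318,0.0295,0.02,0,0,0.326],[1,0.3197,0.0295,0.02,0,0,0.326],[1,0.3197,0.0295,0.02,0,0,0.326],[1,0.3197,0.0295,0.02,0,0,0.326]]]'; python3 held.py; python3 - <<'E'
from h import *
snap('wrist','w7.png');s=telemetry.sense();print(s['position'],s['tcp_rot'],s['opening'],s['time'])
E
```

```text
time: 7.95
position: [493.2, 29.0, 151.9]
tcp_rot: [[0.249, 0.969, 0.004], [0.969, -0.249, -0.002], [-0.001, 0.005, -1.0]]
ft_force: [0.6, -0.5, 0.5]
opening: 57.8
plane z=ax+by+c [-2.7000e-03  4.9000e-03 -6.5474e+00] n 6631 tilt deg [-0.15  0.28]
left x -30.22659330420083 slope 0.009318540204434858 right x 28.8451080510767 slope -0.011938390605356335
near y -51.81669825630863 slope 0.0002417637987213883 far y 41.704275195076875
[493.30321773  29.23268405 151.91509812] [[ 2.48905740e-01  9.68517427e-01  4.46384840e-03]
 [ 9.68527538e-01 -2.48900277e-01 -1.74919105e-03]
 [-5.83068915e-04  4.75874380e-03 -9.99988507e-01]] 58.310864037918954 8.05
```

View pics/w7.png

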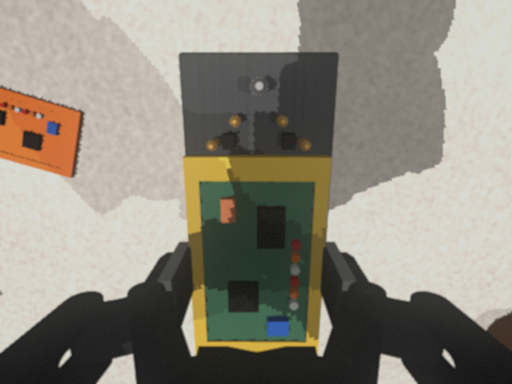

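Fixture end is visible above the held board: pin at (259,86), posts at (234,121), (282,121), (212,145), (305,144). Measuring them in the tool frame for alignment.

```bash
cat > al.py <<'E'
from h import *
d=snap('wrist'); Z=d['depth']; T=np.array(d['T_tool_cam']); s=telemetry.sense(); h=s['position'][2]
hsv=cv2.cvtColor(d['img'],cv2.COLOR_RGB2HSV)
def tp(u,v,z):
    r=T[:3,:3]@np.array([(u-d['cx'])/d['f'],(v-d['cy'])/d['f'],1.]);o=T[:3,3]
    return o+r*(z-o[2])/r[2]
vv,uu=np.mgrid[:384,:512]
P=np.stack([(uu-d['cx'])/d['f']*Z,(vv-d['cy'])/d['f']*Z,Z],-1)@T[:3,:3].T+T[:3,3]
Wz=h-P[...,2]
roi=(Z>0)&(vv<153)&(uu>170)&(uu<345)
for nm,lo,hi,zt in [('post',39,48,45),('pin',66,90,74)]:
    q=(roi&(Wz>lo)&(Wz<hi)).astype(np.uint8); n,l,st,ce=cv2.connectedComponentsWithStats(q)
    for i in range(1,n):
        if st[i,4]>8:
            print(nm,st[i],tp(*ce[i],h-zt).round(1),'depthmed',np.median(P[l==i],0).round(1),'top',Wz[l==i].max().round(1))
b=(roi&(Wz>14)&(Wz<26)).astype(np.uint8)
L=[];R=[]
for row in range(60,145,4):
    c=np.where(b[row])[0]; L.append(tp(c.min()-.5,row,h-20)[:2]); R.append(tp(c.max()+.5,row,h-20)[:2])
L=np.array(L);R=np.array(R)
print('base left',np.polyfit(L[:,1]+40,L[:,0],1),'right',np.polyfit(R[:,1]+40,R[:,0],1))
N=[tp(c,np.where(b[:,c])[0].min()-.5,h-20)[:2] for c in range(195,325,5)]; N=np.array(N); print('near',np.polyfit(N[:,0],N[:,1],1))
E
python3 al.py
```

```text
post [230 116  10  11  91] [-17.2 -59.1 106.9] depthmed [-17.4 -59.1 109.4] top 46.2
post [277 116  11  11  93] [ 18.1 -59.1 106.9] depthmed [ 18.2 -59.  109.4] top 45.6
post [206 141  11  10  86] [-34.8 -41.2 106.9] depthmed [-35.  -40.9 109.4] top 46.9
post [301 140  10  11  88] [ 35.9 -41.4 106.9] depthmed [ 36.2 -41.3 109.4] top 46.5
pin [252  79  14  15 154] [  0.4 -82.1  77.9] depthmed [  0.2 -82.2  80.1] top 75.7
base left [ 4.17296583e-03 -6.10044786e+01] right [2.44825620e-03 6.21375212e+01]
near [-7.85867359e-03 -1.09625769e+02]
```

Fixture centre reads (+0.5,-2.7) in the tool against the board's (-0.6,-1.9), and rotation agrees within 0.3°. Correct by (+1.1,-0.8) and descend to just above the posts.

```bash
python3 -m crank '[[[1,0.0011,-0.0008,0.01,0,0,0],[1,0.0011,-0.0008,0.035,0,0,0],[1,0.0011,-0.0008,0.06,0,0,0],[1,0.0011,-0.0008,0.08,0,0,0],[1,0.0011,-0.0008,0.095,0,0,0],[1,0.0011,-0.0008,0.1,0,0,0],[1,0.0011,-0.0008,0.1,0,0,0],[1,0.0011,-0.0008,0.1,0,0,0]]]'; python3 held.py; python3 al.py;python3 - <<'E'
from h import *
snap('wrist','w8.png');snap('side','s8.png')
E
```

```text
time: 8.9
position: [493.4, 30.5, 52.3]
tcp_rot: [[0.249, 0.969, 0.005], [0.969, -0.249, -0.002], [-0.0, 0.005, -1.0]]
ft_force: [0.0, 1.4, 0.1]
opening: 58.1
plane z=ax+by+c [-3.4000e-03  5.5000e-03 -6.5304e+00] n 7357 tilt deg [-0.19  0.31]
left x -30.826764116092722 slope 0.006221042134981023 right x 29.206777356420282 slope -0.017784300761468124
near y -52.208214389508555 slope 0.047246228778428004 far y 41.76619497406402
post [209 126  17  18 249] [-18.2 -58.7   7.5] depthmed [-18.4 -58.5   9.9] top 46.4
post [288 126  17  18 247] [ 16.6 -58.8   7.5] depthmed [ 16.8 -58.7  10.1] top 47.0
pin [244  61  26  27 538] [ -0.8 -81.3 -21.5] depthmed [ -0.9 -81.5 -19.5] top 76.3
base left [ -0.07571757 -46.4498576 ] right [ 0.07850059 45.95252461]
near [-2.43293812e-04 -1.08774348e+02]
```

View pics/w8.png

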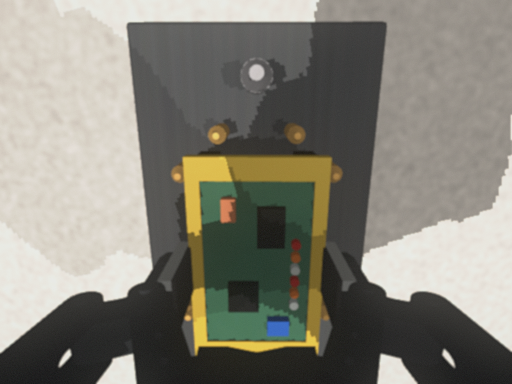

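View pics/s8.png

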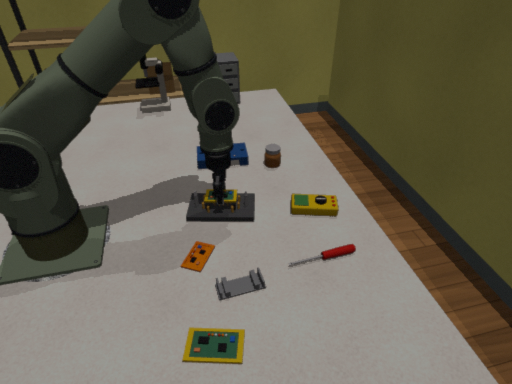

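Aligned within 0.3 mm at the post tops, with posts symmetric at (218,133) and (296,133). Lowering gently.

```bash
python3 -m crank '[[[1,-0.0001,-0.0002,0.004,0,0,0],[1,-0.0001,-0.0002,0.008,0,0,0],[1,-0.0001,-0.0002,0.012,0,0,0],[1,-0.0001,-0.0002,0.015,0,0,0],[1,-0.0001,-0.0002,0.017,0,0,0],[1,-0.0001,-0.0002,0.0185,0,0,0],[1,-0.0001,-0.0002,0.0185,0,0,0],[1,-0.0001,-0.0002,0.0185,0,0,0]]]'; python3 held.py
```

```text
time: 9.9
position: [493.4, 30.5, 34.0]
tcp_rot: [[0.249, 0.969, 0.005], [0.969, -0.249, -0.002], [-0.0, 0.006, -1.0]]
ft_force: [-0.2, -0.8, -1.3]
opening: 57.7
plane z=ax+by+c [-3.3000e-03  5.4000e-03 -6.5453e+00] n 7405 tilt deg [-0.19  0.31]
left x -30.900214408951655 slope 0.004016907995684296 right x 29.282085892761568 slope -0.014915271196202123
near y -52.204925762089715 slope 0.045719944842953275 far y 42.1722081983617
```

```bash
python3 -m crank '[[[1,0,0,0.0005,0,0,0],[1,0,0,0.001,0,0,0],[1,0,0,0.001,0,0,0],[1,0,0,0.001,0,0,0]]]'
```

```text
time: 10.35
position: [493.5, 30.5, 33.4]
tcp_rot: [[0.249, 0.969, 0.006], [0.969, -0.249, -0.002], [-0.0, 0.006, -1.0]]
ft_force: [-1.4, 0.1, 8.9]
opening: 58.2
```

Contact with the pads (8.9 N). Releasing.

```bash
python3 -m crank '[[[0,0,0,0,0,0,0],[-0.5,0,0,0,0,0,0],[-1,0,0,0,0,0,0],[-1,0,0,0,0,0,0],[-1,0,0,0,0,0,0],[-1,0,0,0,0,0,0],[-1,0,0,0,0,0,0]]]'; python3 - <<'E'
from h import *
snap('wrist','w9.png')
E
python3 held.py
```

```text
time: 11.05
position: [493.5, 30.5, 33.4]
tcp_rot: [[0.249, 0.969, 0.006], [0.969, -0.249, -0.002], [-0.0, 0.006, -1.0]]
ft_force: [-0.3, -0.3, 0.6]
opening: 85.6
plane z=ax+by+c [ 5.0000e-04  5.5000e-03 -6.5868e+00] n 7501 tilt deg [0.03 0.31]
left x -30.78514144208742 slope 0.00882638412585491 right x 29.38679307154137 slope -0.016554318964459323
near y -52.210188239709424 slope 0.029677916568708666 far y 41.61727131758488
```

View pics/w9.png

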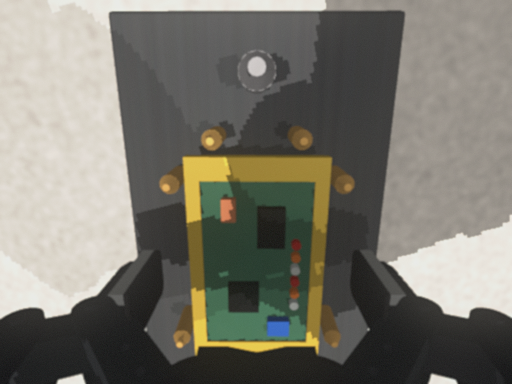

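The board sits between the posts, fingers open and clear, top at z 40.0 (centre 37.0, as required). Raising to verify with a full view.

```bash
python3 -m crank '[[[-1,0,0,-0.02,0,0,0],[-1,0,0,-0.06,0,0,0],[-1,0,0,-0.11,0,0,0],[-1,0,0,-0.16,0,0,0],[-1,0,0,-0.2,0,0,0],[-1,0,0,-0.22,0,0,0],[-1,0,0,-0.22,0,0,0],[-1,0,0,-0.22,0,0,0]]]'; python3 board.py w10.png 40; python3 - <<'E'
from h import *
# fixture again: pins, posts
d=snap('wrist'); C=cloud(d); z=C[...,2]; ok=(d['depth']>0)&(abs(C[...,0]-491)<115)&(abs(C[...,1]-30)<75)
for nm,lo,hi,zt in [('pin',62,90,74),('post',42.6,50,45)]:
    n,l,st,ce=cv2.connectedComponentsWithStats((ok&(z>lo)&(z<hi)).astype(np.uint8)); r=[]
    for i in range(1,n):
        if st[i,4]>15: r.append(onz(d,*ce[i],zt)); print(nm,st[i],r[-1].round(1))
    print(np.mean(r,0))
m=(ok&(z>14)&(z<26)).astype(np.uint8)
c=max(cv2.findContours(m,cv2.RETR_EXTERNAL,cv2.CHAIN_APPROX_NONE)[0],key=cv2.contourArea); print('base',cv2.minAreaRect(np.array([onz(d,*p,20)[:2] for p in c[:,0]],np.float32)))
E
```

```text
time: 11.95
position: [492.1, 30.8, 253.1]
tcp_rot: [[0.249, 0.969, 0.006], [0.969, -0.249, -0.002], [-0.0, 0.006, -1.0]]
ft_force: [0.4, -0.4, -0.5]
opening: 85.5
[491.9  30.8 252.6] 12.0 toolx ang 75.59646103596378
(229, 123, 56, 91) rect [492.6  29.7] [ 60.3 101.5] 75.62 z [39.  40.  40.9]
  delta tool (centre) [-7.000e-01 -1.000e-01  2.126e+02]
pin [251  87  12  12 101] [414.1  50.   74. ]
pin [252 239  10  12  80] [564.3  11.7  74. ]
[489.20439832  30.82072287  74.        ]
post [237 115   6   5  20] [432.7  26.6  45. ]
post [272 115   5   5  21] [441.4  61.4  45. ]
post [221 131   5   7  21] [445.5   5.2  45. ]
post [289 132   5   6  20] [463.1  74.8  45. ]
post [243 140   6  10  40] [462.2  25.5  45. ]
post [257 144  11  17 132] [473.2  40.8  45. ]
post [245 177  13  12 109] [503.4  20.7  45. ]
post [261 193   9   8  50] [523.   32.1  45. ]
post [270 215   5   5  18] [549.   33.7  45. ]
post [239 216   5   4  16] [540.5  -0.6  45. ]
post [252 233  10   5  20] [565.   11.3  45. ]
[490.83213111  30.13703551  45.        ]
base ((491.1008605957031, 30.292327880859375), (123.3196792602539, 211.68252563476562), 75.67993927001953)
```

View pics/w10.png

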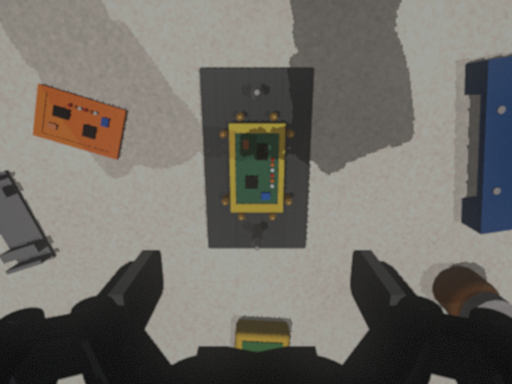

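Board is in the nest: all eight posts stand around it, its centre reads (492.6,29.7) against the base's (491.1,30.3), and the angles match to 0.1°. Now to the plate.

```bash
python3 -m crank '[[[-1,0.03,-0.003,0,0,0,0],[-1,0.08,-0.007,0,0,0,-0.05],[-1,0.13,-0.011,0,0,0,-0.1],[-1,0.18,-0.015,0.02,0,0,-0.15],[-1,0.23,-0.019,0.04,0,0,-0.162],[-1,0.27,-0.023,0.065,0,0,-0.162],[-1,0.295,-0.025,0.085,0,0,-0.162],[-1,0.304,-0.0255,0.09,0,0,-0.162],[-1,0.304,-0.0255,0.09,0,0,-0.162],[-1,0.304,-0.0255,0.09,0,0,-0.162]]]'; python3 plate.py; python3 - <<'E'
from h import *
snap('wrist','w11.png'); s=telemetry.sense(); print(s['position'],np.degrees(np.arctan2(s['tcp_rot'][1][0],s['tcp_rot'][0][0])))
E
```

```text
time: 13.05
position: [543.5, 330.1, 162.3]
tcp_rot: [[0.09, 0.996, 0.005], [0.996, -0.09, -0.003], [-0.002, 0.005, -1.0]]
ft_force: [-0.0, -0.4, 0.8]
opening: 85.6
top z 37.96277851943677 [36.83916182 39.1365652 ]
rect@38 ((542.3008422851562, 331.0875244140625), (107.81233215332031, 190.91900634765625), 84.82530975341797)
grip n 1636 z [80.22151338 81.77958089 82.8829938 ]
grip rect@82 ((541.0137939453125, 331.54840087890625), (13.36054801940918, 62.517967224121094), 84.51082611083984)
[250  79  20  22 342] [259.43274854  89.87719298] [462.87565519 338.65728445  38.        ]
[203 130  12  13 121] [208.65289256 136.04132231] [494.17514775 295.08281342  38.        ]
[304 131  12  12 117] [309.23931624 136.17948718] [501.50273457 375.29651184  38.        ]
[ 215  143   77  103 2828] [255.92821782 187.19978784] [539.79594852 328.97282282  38.        ]
[208 235  11  11  99] [212.91919192 239.73737374] [584.20314951 286.83319872  38.        ]
[299 235  11  11  97] [304.         239.81443299] [591.39549952 366.85396313  38.        ]
[252 268  14  13 151] [258.40397351 274.17218543] [621.83645589 323.79991019  38.        ]
[543.77913469 330.07468891 163.0293691 ] 84.78676999662324
```

View pics/w11.png

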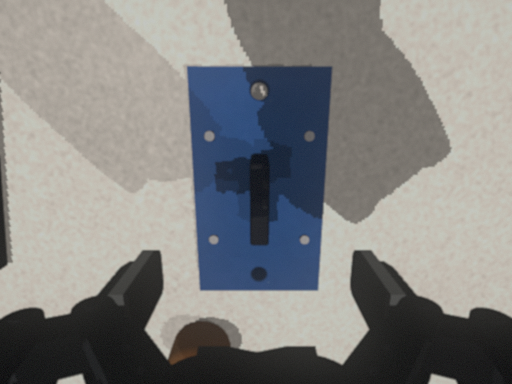

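Plate centre reads (542.4,331.2), angle -5.2°, rib top z 82 and panel z 38, matching the spec. Rib runs (250–270, 153–245). Descending onto it.

```bash
python3 -m crank '[[[-1,0.0015,-0.0005,0.03,0,0,0],[-1,0.0015,-0.0005,0.065,0,0,0],[-1,0.0015,-0.0005,0.09,0,0,0],[-1,0.0015,-0.0005,0.105,0,0,0],[-1,0.0015,-0.0005,0.111,0,0,0],[-1,0.0015,-0.0005,0.111,0,0,0],[-1,0.0015,-0.0005,0.111,0,0,0]]]'; python3 - <<'E'
from h import *
snap('wrist','w12.png')
E
```

```text
time: 13.85
position: [544.6, 331.6, 53.3]
tcp_rot: [[0.091, 0.996, 0.007], [0.996, -0.091, -0.001], [-0.0, 0.007, -1.0]]
ft_force: [0.3, 0.2, 0.9]
opening: 85.3
```

View pics/w12.png

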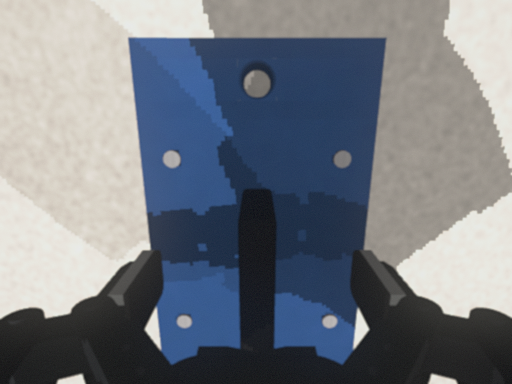

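The rib is midway between the fingers (columns 240–275, fingers at 162 and 352). Closing on it, 2 mm lower and 1 mm back.

```bash
python3 -m crank '[[[-1,0,-0.001,0.002,0,0,0],[-1,0,-0.001,0.002,0,0,0],[1,0,-0.001,0.002,0,0,0],[1,0,-0.001,0.002,0,0,0],[1,0,-0.001,0.002,0,0,0],[1,0,-0.001,0.002,0,0,0],[1,0,-0.001,0.002,0,0,0],[1,0,-0.001,0.002,0,0,0],[1,0,-0.001,0.002,0,0,0],[1,0,-0.001,0.002,0,0,0],[1,0,-0.001,0.002,0,0,0],[1,0,-0.001,0.002,0,0,0]]]'; python3 -m crank '[[[1,0,0,-0.003,0,0,0],[1,0,0,-0.01,0,0,0],[1,0,0,-0.02,0,0,0],[1,0,0,-0.03,0,0,0],[1,0,0,-0.03,0,0,0],[1,0,0,-0.03,0,0,0]]]'; python3 - <<'E'
from h import *
snap('wrist','w13.png');snap('side','s13.png'); s=telemetry.sense(); print(s['position'],s['ft_force'],s['wrist_torque'],s['opening'])
E
```

```text
time: 15.1
position: [543.6, 331.9, 51.4]
tcp_rot: [[0.091, 0.996, 0.007], [0.996, -0.091, -0.001], [0.0, 0.007, -1.0]]
ft_force: [-0.9, 1.8, 2.0]
opening: 13.4
time: 15.7
position: [543.4, 331.9, 81.7]
tcp_rot: [[0.091, 0.996, 0.007], [0.996, -0.091, -0.0], [0.0, 0.007, -1.0]]
ft_force: [-0.1, 0.2, -4.8]
opening: 13.6
[543.23751316 331.76873762  81.08233033] [-0.00701091  0.0832705  -5.09959925] [ 0.00706475 -0.01975341  0.00985191] 13.346897627061166
```

View pics/w13.png

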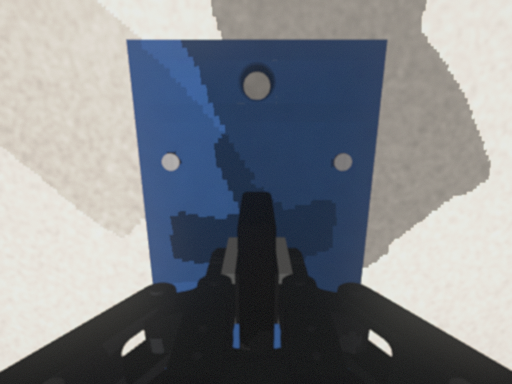

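View pics/s13.png

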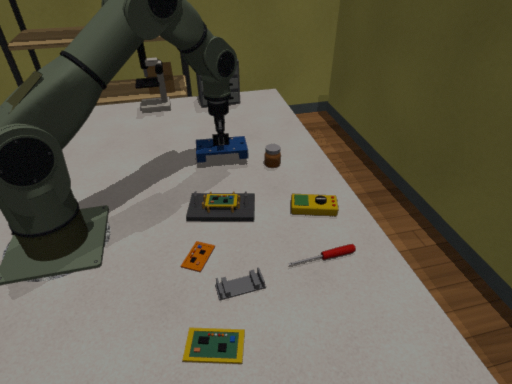

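The plate hangs from the rib, level (5 N, about 0.5 kg), with the near hole at (257,85). Measuring its pose in the tool frame.

```bash
cat > hplate.py <<'E'
from h import *
s=telemetry.sense(); d=snap('wrist'); Z=d['depth']; T=np.array(d['T_tool_cam']); R=np.array(s['tcp_rot']).reshape(3,3)
v,u=np.mgrid[:384,:512]
P=np.stack([(u-d['cx'])/d['f']*Z,(v-d['cy'])/d['f']*Z,Z],-1)@T[:3,:3].T+T[:3,3]
hsv=cv2.cvtColor(d['img'],cv2.COLOR_RGB2HSV)
m=(cv2.inRange(hsv,(105,110,20),(130,255,255))>0)&(Z>0)
m=(cv2.morphologyEx(m.astype(np.uint8),cv2.MORPH_CLOSE,np.ones((3,3)))>0)&(abs(P[...,2]-13)<12)
e=(cv2.erode(m.astype(np.uint8),np.ones((5,5)))>0)&(v<230)
q=P[e]; A=np.c_[q[:,:2],np.ones(len(q))]; k=np.linalg.lstsq(A,q[:,2],rcond=None)[0]; g=abs(q[:,2]-A@k)<2
k=np.linalg.lstsq(A[g],q[g,2],rcond=None)[0]
n=R@np.array([k[0],k[1],-1]); n/=np.linalg.norm(n); print('plane',k.round(4),'world normal',n.round(4),'TCP',np.round(s['position'],1))
def tp(u,v):
    r=T[:3,:3]@np.array([(u-d['cx'])/d['f'],(v-d['cy'])/d['f'],1.]);o=T[:3,3]
    t=(k[2]+k[0]*o[0]+k[1]*o[1]-o[2])/(r[2]-k[0]*r[0]-k[1]*r[1]); return o+r*t
mm=m.astype(np.uint8); L=[];Rr=[];N=[]
for row in range(60,230,5):
    c=np.where(mm[row])[0]; L.append(tp(c.min()-.5,row)[:2]); Rr.append(tp(c.max()+.5,row)[:2])
for col in range(150,365,6):
    c=np.where(mm[:,col])[0]; N.append(tp(col,c.min()-.5)[:2])
L,Rr,N=map(np.array,(L,Rr,N)); fl=np.polyfit(L[:,1],L[:,0],1); fr=np.polyfit(Rr[:,1],Rr[:,0],1); fn=np.polyfit(N[:,0],N[:,1],1)
print('left',fl,'right',fr,'near',fn)
full=np.zeros_like(mm); c=max(cv2.findContours(mm,cv2.RETR_EXTERNAL,cv2.CHAIN_APPROX_NONE)[0],key=cv2.contourArea); cv2.drawContours(full,[c],-1,1,-1)
hol=((full>0)&(mm==0)&(v<190)&(v>45)).astype(np.uint8); nn,l,st,ce=cv2.connectedComponentsWithStats(hol)
for i in range(1,nn):
    if st[i,4]>60: print('hole',st[i],tp(*ce[i]).round(1), 'boxmid',tp(st[i,0]+st[i,2]/2-.5,st[i,1]+st[i,3]/2-.5).round(1))
E
python3 hplate.py
```

```text
plane [6.00000e-04 6.80000e-03 1.34707e+01] world normal [3.e-04 9.e-04 1.e+00] TCP [543.2 331.8  81.1]
left [ 1.71783935e-03 -5.50034551e+01] right [-6.20405523e-04  5.34970155e+01] near [-1.95961900e-03 -9.73774257e+01]
hole [242  67  30  34 802] [ -0.7 -80.3  12.9] boxmid [ -0.7 -80.3  12.9]
hole [160 152  20  20 301] [-41.1 -45.9  13.1] boxmid [-41.4 -45.9  13.1]
hole [333 152  20  20 308] [ 39.5 -45.9  13.2] boxmid [ 39.5 -45.9  13.2]
```

The plate is level within 0.1°, centre at tool (-0.75,-0.4), underside 51.5 below TCP. Raise, then carry above the pins to TCP (491.7,30.9), tool x at 75.65°.

```bash
python3 -m crank '[[[1,0,0,-0.02,0,0,0],[1,0,0,-0.045,0,0,0],[1,0,0,-0.07,0,0,0],[1,-0.01,-0.001,-0.08,0,0,0],[1,-0.035,-0.003,-0.08,0,0,0.02],[1,-0.07,-0.006,-0.08,0,0,0.04],[1,-0.105,-0.009,-0.08,0,0,0.06],[1,-0.14,-0.012,-0.08,0,0,0.08],[1,-0.175,-0.015,-0.08,0,0,0.1],[1,-0.21,-0.018,-0.08,0,0,0.12],[1,-0.245,-0.02,-0.08,0,0,0.14],[1,-0.275,-0.022,-0.08,0,0,0.155],[1,-0.295,-0.0235,-0.08,0,0,0.159],[1,-0.3044,-0.0239,-0.08,0,0,0.159],[1,-0.3044,-0.0239,-0.08,0,0,0.159],[1,-0.3044,-0.0239,-0.08,0,0,0.159]]]'; python3 hplate.py; python3 - <<'E'
from h import *
snap('wrist','w14.png');snap('side','s14.png'); s=telemetry.sense(); print(s['position'],np.degrees(np.arctan2(s['tcp_rot'][1][0],s['tcp_rot'][0][0])))
E
```

```text
time: 17.45
position: [491.2, 31.7, 160.8]
tcp_rot: [[0.247, 0.969, 0.006], [0.969, -0.247, -0.0], [0.001, 0.006, -1.0]]
ft_force: [0.4, 0.4, -4.2]
opening: 13.4
plane [6.0000e-04 6.6000e-03 1.3404e+01] world normal [ 2.e-04 -7.e-04  1.e+00] TCP [491.2  31.7 160.8]
left [ 4.08885106e-03 -5.49179287e+01] right [-2.97908871e-02  5.14139249e+01] near [ 1.44852619e-03 -9.70782447e+01]
hole [242  64  30  36 847] [ -0.7 -80.9  12.9] boxmid [ -0.8 -81.   12.9]
hole [161 153  20  19 302] [-41.1 -45.7  13.1] boxmid [-41.  -45.5  13.1]
hole [333 152  20  20 309] [ 39.5 -45.8  13.1] boxmid [ 39.4 -45.8  13.1]
[491.24616655  31.8965015  160.84215884] 75.75673927734769
```

View pics/w14.png

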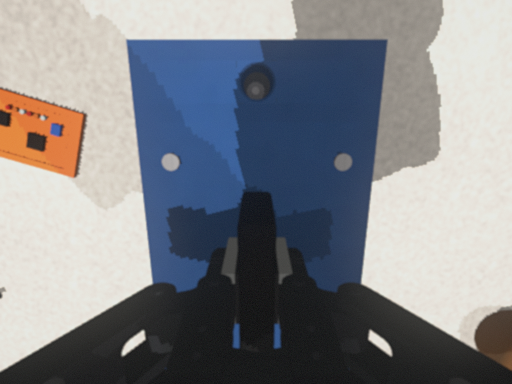

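View pics/s14.png

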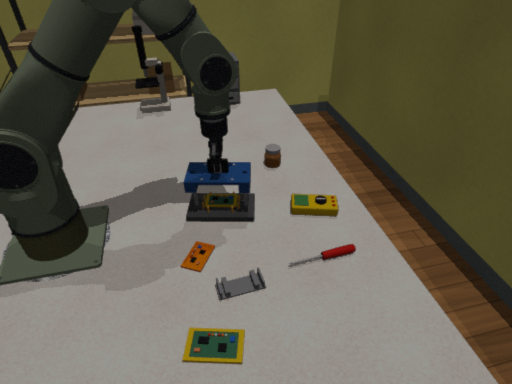

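Through the near hole I can see the pin tip at about (256,89). I'll measure it to check alignment directly.

```bash
cat > pin.py <<'E'
from h import *
s=telemetry.sense(); d=snap('wrist'); T=np.array(d['T_tool_cam']); h=s['position'][2]
def tp(u,v,z):
    r=T[:3,:3]@np.array([(u-d['cx'])/d['f'],(v-d['cy'])/d['f'],1.]);o=T[:3,3]; return o+r*(z-o[2])/r[2]
g=cv2.cvtColor(d['img'],cv2.COLOR_RGB2HSV); sub=g[60:104,238:276]
P=d['depth'][60:104,238:276]
c=cv2.resize(cv2.cvtColor(d['img'],cv2.COLOR_RGB2BGR)[50:115,215:300],None,fx=9,fy=9,interpolation=cv2.INTER_NEAREST); import sys; cv2.imwrite('pics/'+sys.argv[1],c)
vv,uu=np.mgrid[:384,:512]; Z=d['depth']
Q=np.stack([(uu-d['cx'])/d['f']*Z,(vv-d['cy'])/d['f']*Z,Z],-1)@T[:3,:3].T+T[:3,3]; W=h-Q[...,2]
m=((W>60)&(W<85)&(vv>60)&(vv<104)&(uu>238)&(uu<276)&(Z>0)).astype(np.uint8)
n,l,st,ce=cv2.connectedComponentsWithStats(m)
for i in range(1,n):
    if st[i,4]>4: print('depth pin',st[i],ce[i],tp(*ce[i],h-74).round(1),W[l==i].max())
m=((sub[...,1]<90)&(sub[...,2]>95)).astype(np.uint8); n,l,st,ce=cv2.connectedComponentsWithStats(m)
for i in range(1,n):
    if st[i,4]>4: print('bright',st[i],ce[i]+[238,60],tp(*(ce[i]+[238,60]),h-74).round(1))
print(s['position'],s['tcp_rot'][0])
E
python3 pin.py p14.png
```

```text
depth pin [247  82  18  18 235] [255.48510638  90.61702128] [ -1.5 -79.7  86.8] 76.1069110343222
[491.24616655  31.8965015  160.84215884] [0.24603915 0.96923849 0.00644077]
```

View pics/p14.png

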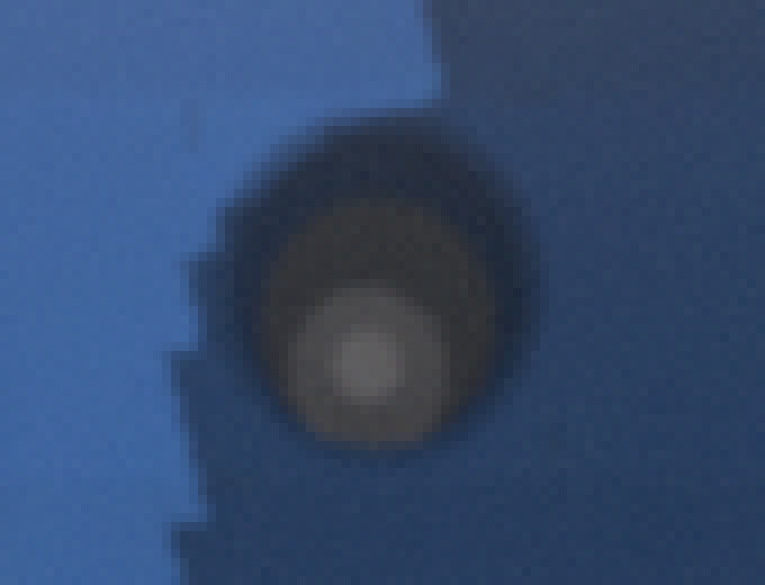

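The pin tip (bright disc in the zoom) is at pixel (255.3,89.5), i.e. tool (-1.6,-80.5), against the hole's (-0.75,-80.5). Shift about -0.9 in x and +0.3 in y, and go lower before engaging.

```bash
python3 -m crank '[[[1,-0.0009,0.0003,0.005,0,0,0],[1,-0.0009,0.0003,0.014,0,0,0],[1,-0.0009,0.0003,0.022,0,0,0],[1,-0.0009,0.0003,0.027,0,0,0],[1,-0.0009,0.0003,0.027,0,0,0],[1,-0.0009,0.0003,0.027,0,0,0]]]'; python3 hplate.py; python3 pin.py p15.png
```

```text
time: 18.25
position: [491.5, 30.8, 133.8]
tcp_rot: [[0.246, 0.969, 0.006], [0.969, -0.246, -0.001], [0.001, 0.006, -1.0]]
ft_force: [0.5, 0.4, -4.6]
opening: 12.9
plane [4.00000e-04 6.90000e-03 1.34241e+01] world normal [ 4.e-04 -6.e-04  1.e+00] TCP [491.5  30.8 133.8]
left [ 3.81873311e-03 -5.49517236e+01] right [-2.16005491e-02  5.20107174e+01] near [ 1.46762781e-03 -9.71642909e+01]
hole [241  66  31  34 807] [ -0.8 -80.5  12.9] boxmid [ -1.  -80.6  12.9]
hole [161 153  19  19 298] [-41.2 -45.7  13.1] boxmid [-41.2 -45.5  13.1]
hole [333 153  20  19 302] [ 39.5 -45.7  13.1] boxmid [ 39.5 -45.6  13.1]
depth pin [246  73   5   5   5] [248.  75.] [ -5.7 -87.3  60. ] 84.78359867200626
depth pin [248  79  19  20 311] [256.9807074   88.52090032] [ -0.5 -80.   60. ] 75.83621829619554
bright [16 25  5  4  8] [256.   86.5] [ -1.1 -81.1  60. ]
[491.5608508   30.78442543 133.99631391] [0.24618231 0.96920084 0.00663347]
```

View pics/p15.png

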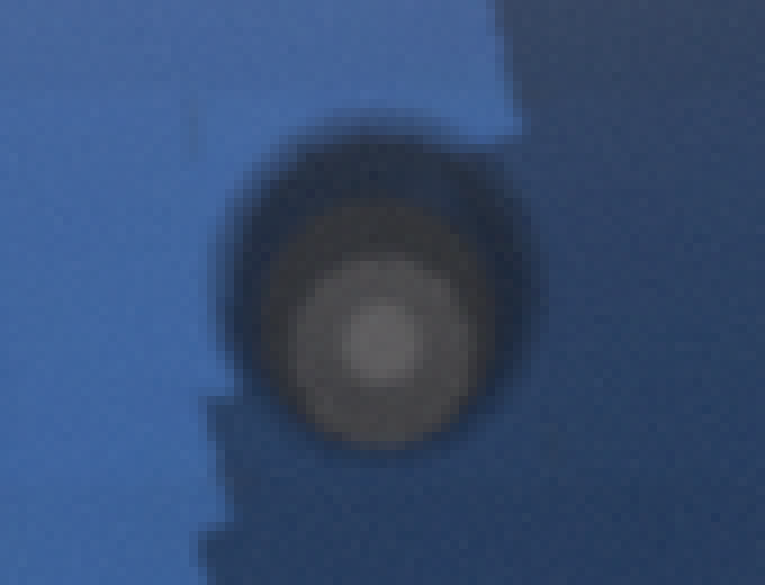

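Tip now at (256.9,87.5), i.e. tool (-0.5,-80.5), against the hole's (-0.8,-80.5): aligned. Lowering slowly onto the pins.

```bash
python3 -m crank '[[[1,0.0002,0,0.003,0,0,0],[1,0.0002,0,0.006,0,0,0],[1,0.0002,0,0.009,0,0,0],[1,0.0002,0,0.012,0,0,0],[1,0.0002,0,0.015,0,0,0],[1,0.0002,0,0.018,0,0,0],[1,0.0002,0,0.021,0,0,0],[1,0.0002,0,0.024,0,0,0],[1,0.0002,0,0.024,0,0,0]]]'; python3 hplate.py; python3 - <<'E'
from h import *
snap('side','s16.png');print(telemetry.sense()['wrist_torque'])
E
```

```text
time: 19.25
position: [491.7, 31.0, 109.7]
tcp_rot: [[0.246, 0.969, 0.006], [0.969, -0.246, -0.001], [0.001, 0.006, -1.0]]
ft_force: [-0.6, 0.7, -5.0]
opening: 13.2
plane [4.0000e-04 7.0000e-03 1.3423e+01] world normal [ 6.e-04 -6.e-04  1.e+00] TCP [491.7  31.  109.7]
left [ 3.97670771e-03 -5.49270652e+01] right [-8.45092753e-03  5.29158821e+01] near [ 1.37070738e-03 -9.71946642e+01]
hole [242  66  30  34 796] [ -0.8 -80.5  12.9] boxmid [ -0.8 -80.6  12.9]
hole [161 152  19  20 303] [-41.1 -45.8  13.1] boxmid [-41.2 -45.8  13.1]
hole [333 152  20  20 307] [ 39.5 -45.8  13.1] boxmid [ 39.4 -45.8  13.1]
[-0.01563473  0.01601429 -0.00606186]
```

View pics/s16.png

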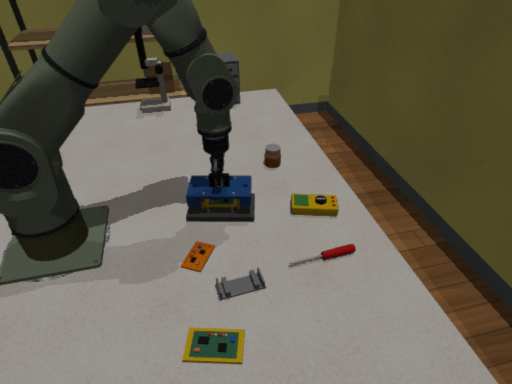

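Both pins are in the holes past the taper with no side force, and the plate is still level. Continuing.

```bash
python3 -m crank '[[[1,0,0,0.004,0,0,0],[1,0,0,0.008,0,0,0],[1,0,0,0.012,0,0,0],[1,0,0,0.016,0,0,0],[1,0,0,0.02,0,0,0],[1,0,0,0.024,0,0,0],[1,0,0,0.028,0,0,0],[1,0,0,0.031,0,0,0],[1,0,0,0.034,0,0,0],[1,0,0,0.034,0,0,0],[1,0,0,0.034,0,0,0]]]'; python3 hplate.py|head -1;  python3 -m crank '[[[1,0,0,0.001,0,0,0],[1,0,0,0.002,0,0,0],[1,0,0,0.003,0,0,0],[1,0,0,0.004,0,0,0],[1,0,0,0.004,0,0,0],[1,0,0,0.004,0,0,0]]]'; python3 hplate.py
```

```text
time: 20.45
position: [492.1, 30.9, 76.1]
tcp_rot: [[0.246, 0.969, 0.007], [0.969, -0.246, -0.001], [0.001, 0.007, -1.0]]
ft_force: [0.1, -0.1, -5.4]
opening: 13.4
plane [5.000e-04 7.100e-03 1.343e+01] world normal [ 2.e-04 -6.e-04  1.e+00] TCP [492.1  30.9  76.1]
time: 21.1
position: [492.1, 30.9, 72.2]
tcp_rot: [[0.246, 0.969, 0.007], [0.969, -0.246, -0.001], [0.001, 0.007, -1.0]]
ft_force: [-0.7, 0.3, -3.9]
opening: 13.6
plane [6.00000e-04 6.70000e-03 1.34031e+01] world normal [-3.e-04 -4.e-04  1.e+00] TCP [492.1  30.9  72.2]
left [ 2.27643716e-03 -5.50425046e+01] right [-3.24132391e-03  5.32698172e+01] near [ 2.58498675e-03 -9.75775969e+01]
hole [242  65  30  35 829] [ -0.8 -80.7  12.9] boxmid [ -0.8 -80.8  12.9]
hole [161 152  19  20 298] [-41.2 -45.7  13.1] boxmid [-41.2 -45.8  13.1]
hole [333 152  20  20 310] [ 39.5 -45.8  13.1] boxmid [ 39.4 -45.8  13.1]
```

```bash
python3 -m crank '[[[1,0,0,0.0006,0,0,0],[1,0,0,0.0012,0,0,0],[1,0,0,0.0012,0,0,0],[1,0,0,0.0012,0,0,0]]]'; python3 hplate.py | head -1
```

```text
time: 21.55
position: [492.2, 31.0, 71.3]
tcp_rot: [[0.246, 0.969, 0.007], [0.969, -0.246, -0.0], [0.001, 0.007, -1.0]]
ft_force: [-1.2, 1.3, 6.7]
opening: 13.7
plane [2.20000e-03 7.30000e-03 1.33987e+01] world normal [3.e-04 8.e-04 1.e+00] TCP [492.2  31.   71.3]
```

Home: panel top at 57.9 and the force reversed to +6.7 N. Release and retreat upward.

```bash
python3 -m crank '[[[0.6,0,0,0,0,0,0],[0,0,0,0,0,0,0],[-1,0,0,0,0,0,0],[-1,0,0,0,0,0,0],[-1,0,0,0,0,0,0],[-1,0,0,0,0,0,0],[-1,0,0,0,0,0,0],[-1,0,0,0,0,0,0],[-1,0,0,0,0,0,0]]]';  python3 -m crank '[[[-1,0,0,-0.015,0,0,0],[-1,0,0,-0.045,0,0,0],[-1,0,0,-0.09,0,0,0],[-1,0,0,-0.13,0,0,0],[-1,0,0,-0.16,0,0,0],[-1,0,0,-0.18,0,0,0],[-1,0,0,-0.18,0,0,0],[-1,0,0,-0.18,0,0,0],[-1,0,0,-0.18,0,0,0]]]'; python3 - <<'E'
from h import *
snap('side','s17.png'); d=snap('wrist','w17.png'); C=cloud(d)
hsv=cv2.cvtColor(d['img'],cv2.COLOR_RGB2HSV)
m=(cv2.inRange(hsv,(105,110,20),(130,255,255)))
m=cv2.morphologyEx(m,cv2.MORPH_CLOSE,np.ones((3,3)))
c=max(cv2.findContours(m,cv2.RETR_EXTERNAL,cv2.CHAIN_APPROX_NONE)[0],key=cv2.contourArea)
print(cv2.minAreaRect(np.array([onz(d,*p,58)[:2] for p in c[:,0]],np.float32)))
q=C[(cv2.erode(m,np.ones((5,5)))>0)&(d['depth']>0)]; q=q[abs(q[:,2]-58)<4]; A=np.c_[q[:,:2]-q[:,:2].mean(0),np.ones(len(q))]; print('plane slope,z',np.linalg.lstsq(A,q[:,2],rcond=None)[0].round(4))
G=(C[...,2]>90)&(C[...,2]<110)&(abs(C[...,0]-491)<60)&(abs(C[...,1]-30)<40)&(d['depth']>0); gc=max(cv2.findContours(G.astype(np.uint8),cv2.RETR_EXTERNAL,cv2.CHAIN_APPROX_NONE)[0],key=cv2.contourArea)
print('rib',np.percentile(C[G][:,2],[50,95]),cv2.minAreaRect(np.array([onz(d,*p,102)[:2] for p in gc[:,0]],np.float32)))
s=telemetry.sense();print(s['time'],s['position'],s['ft_force'])
E
```

```text
time: 22.5
position: [492.3, 31.0, 71.4]
tcp_rot: [[0.246, 0.969, 0.007], [0.969, -0.246, -0.0], [0.001, 0.007, -1.0]]
ft_force: [0.2, 0.8, -0.3]
opening: 85.4
time: 23.4
position: [490.6, 31.1, 250.5]
tcp_rot: [[0.246, 0.969, 0.006], [0.969, -0.246, -0.001], [0.001, 0.006, -1.0]]
ft_force: [0.6, -0.4, 0.9]
opening: 85.4
((490.5875549316406, 30.514190673828125), (107.8739242553711, 191.31520080566406), 75.81289672851562)
plane slope,z [-3.00000e-04 -7.00000e-04  5.79716e+01]
rib [101.78266251 102.96012567] ((489.732666015625, 30.79623794555664), (13.381905555725098, 62.20185470581055), 76.17139434814453)
23.5 [490.6308213   31.10161869 250.57943439] [-1.04054749  0.25350509 -0.13895126]
```

View pics/w17.png

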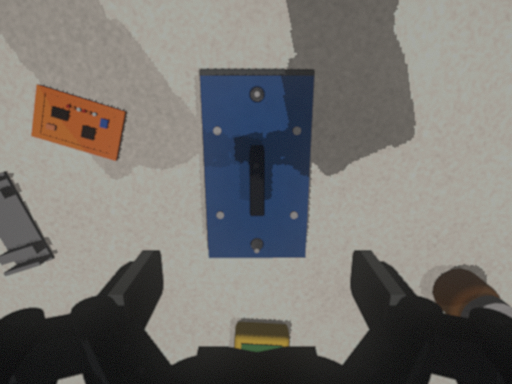

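View pics/s17.png

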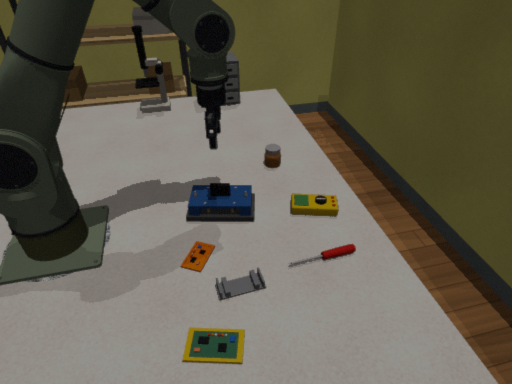

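The plate lies home on both pins, which show in the holes at (257,94) and (257,244). Panel z is 58.0, level within 0.05°, and angle and centre agree with the base to about 1 mm. The arm is clear and the bystanders have not moved. Handing in.

```bash
python3 -c "
from station import job_done; print(job_done())"
```

```text
the job is handed in; nothing more can be done
None
```

The green board is in the nest and the blue top plate is home on both guide pins. The job was handed in at about 23.5 s; no verdict is reported.

- **Board:** I lifted it by its two long edges and released it in the nest at about 9 N of contact. After release its centre read 37.0 mm above the bench (target 37). It was within about 1.6 mm of the base centre and within 0.1° in line. The plate now hides it, so I could not check it again at the end.
- **Plate:** I took it by the grip, kept it level within about 0.1°, and lowered it slowly with no side force on the pins. At the end the panel top read 58.0 mm (target 58), level within 0.05°. The panel outline put its centre about 0.6 mm from the base centre and its line within 0.2°. Both pins show in the holes.
- **Clearance:** The gripper is open and about 140 mm clear of the grip. In the last side view the meter, jar and screwdriver look where they were; I did not measure them.

**Disagreements between checks:**
- The top and wrist cameras differed by 1.5 to 2.5 mm. I steered by camera readings of both parts relative to each other, so that offset cancelled.
- The grip alone put the plate about 1.5 mm from the base centre, and the grip and panel angles differed by about 0.4°.
- Closing on the board briefly pushed up on the wrist with about 20 N, well under the limits, and it was gone after the lift.

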